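# Lock the supply canister and rest its pack on the dome

### The arm

A 6-joint arm with a two-finger parallel gripper is mounted at the origin on the work surface. World frame = base frame: x ahead of the robot, y to its left, z up, the work surface at z = 0. Lengths are in m, angles in degrees, forces in N, time in s.
With the tool pointing down it reaches from about 0.35 to 0.875 m from the base axis. Payload 4.2 kg.
Tool frame: the origin (TCP) lies between the finger pads; the fingertips stand 19 mm ahead of it and the grasp point (between the pads) is the TCP; z points along the fingers, y is the line along which they close (so a half turn about z gives the same grasp; the last joint's range is limited). The gripper opens to 87 mm and grips with 3 to 60 N. Pads are 19 mm wide; open, the fingers measure 117 mm over their backs; the gripper's body (75 mm by 190 mm) begins 51 mm behind the grasp point.
Start: joints at [-49.526, 22.042, 0.453, 0, -68.411, -14.817], TCP at [0.271, -0.563, 0.213] pointing down, gripper open.
Joint ranges: [-179.83, 179.83], [-69.29, 118.12], [-61.27, 80.66], [-181.25, 117.63], [-171.15, -9.14], [-177.46, 177.46]. Speed limits (degrees/s): [159.86, 159.86, 180, 180, 180, 180].

### API

Orientations are given as a 3x3 rotation matrix whose columns are the frame's x, y, z axes.
In Python, from station import r gives the robot as it stands.
- The arm moves only by the tool drive_tool, never from a script. Its argument "steps" is one flat list of numbers, 7 for each row, row after row: the turn, a rotation vector about the tool's x, y, z in rad, then the shift along the tool's x, y, z in m, then the opening, from 0 (shut) to 1 (fully open). A call has 1 to 10 rows; each row shifts and turns the commanded pose from where the row before left it, along the tool's axes as they then stand; what a row does not reach is not made up. A row lasts 1/12 s, in which the tool goes at most 41.7 mm and 7.16 degrees, less where a joint would pass 70% of its speed; a pose out of reach is approached as far as the arm can. A call is refused whole if a number of a shift passes 0.0417 or a number of a turn 0.125, either way. A call with a gripper value outside its range is refused whole. The fingers move at their own pace and stop on an object; the grip force is fixed at half the most. Time passes only in rows, so rows that do not move let the fingers close. It gives the time, the measured TCP pose, the force, the opening and the grip force at its end, in the units of the state.
- r.sense(): the state, without advancing time (a new reading comes with each control period).
- r.capture(name): name is "side" or "top" or "wrist"; returns the picture (400x640x3 uint8, blue, green, red); there is no depth.
- r.camera_params(name): a dict with "camera_matrix" (3x3 intrinsics, pixels), "extrinsics" (4x4, takes a point from world to camera coordinates). Camera axes: x right, y down, z forward; pixel columns grow to the right and rows downward; lengths in m; the calibration is good to about 2 mm. A picture is of the moment at which its call begins: read the wrist's pose just before it. camera_params takes no time and is no camera call; for the wrist camera it gives the pose at the moment of the call.
- r.finish_job(): hands the job in; it is judged then, once.
The state is a dict: "time_s": time; "joints": joint angles; "joint_velocities": joint speeds; "effort": joint torques, N m; "tcp_pos": TCP position; "ee_rot": TCP orientation; "wrist_force": force on the tool from outside, world axes, zero at the start; "moment": the same for the moment, N m; "gripper_width": opening from 0.0 (shut) to 1.0 (fully open); "gripper_force": force on a finger pad.
Only numpy, scipy, OpenCV 4.12 (cv2) and the standard library are available. Lean on these libraries where they do the work, as an engineer would, in place of code of your own. Each camera call takes 0.05 s, during which the arm holds its last target. There are 200 camera calls.

### The job

Turn the blue lock collar of the steel-domed canister clockwise by its yellow lug until the lug points at the green locked mark, neither short of it nor past it. Then take the white carton with the teal band and gently balance it on the middle of the canister's domed lid, right way up, lying still and about level on the dome alone, so that pack and canister go out together. Leave everything else on the bench where it is.

Things in the scene. Friction and masses are not known exactly. Their poses are not given: they have to be found in the camera images.
- canister: Aluminium canister with teal band, 136 mm in diameter, in a black round dock (190 mm across) bolted to the bench. Origin: centre of the dock's underside on the bench, z up along the canister's axis. Lid: flat steel flange, 137 mm across, top at 130 mm, with a smooth dome in the middle, 104 mm across, 22 mm high, radius of curvature 72 mm. Only the collar moves.
- dome_top (a point): Highest point of the dome, on the canister's axis, 152 mm above the bench.
- locked_mark (a point): Centre of the green locked mark on the lid flange: 18 mm long radially, 10 mm wide, 60 mm from the axis, 132 mm above the bench, at 151 degrees counter-clockwise from the canister's x axis; a short mark of that colour also lies below it on the dock's rim.
- open_mark (a point): Centre of the red open mark, like the green one but at 220 degrees counter-clockwise from the canister's x axis; a short mark of that colour also lies below it on the dock's rim.
- lock_collar (a joint): Blue ring round the canister's neck (160 mm across, 108 to 130 mm above the bench), turning about the canister's axis. Value in rad: 0 with the lug at the red mark, growing clockwise seen from above; 1.20 with the lug at the green mark (locked); it can be turned too far, up to a stop at 1.75. Stiff enough to stay where it is left (about 0.25 N m).
- lug (a point): Top centre of the collar's yellow lug, 94 mm from the canister's axis, 153 mm above the bench. The lug is an upright block 36 mm long radially (76 to 112 mm from the axis), 14 mm wide across, from 103 to 153 mm above the bench, with a black line along its top; a white line on the ring continues it inwards.
- teal_pack: The pack to balance: loose white carton with a teal band and one teal end, 110 x 48 x 36 mm (x, y, z), about 0.16 kg. Origin: centre of its underside, x along its length, z up.
- orange_carton: Bystander: white carton with an orange band and end, same size and origin as the teal one. Leave it alone.
- brown_carton: Bystander: brown cardboard carton with a white band, same size and origin as the teal one. Leave it alone.
- gel_bottle: Bystander: clear bottle with blue cap, 56 mm in diameter, 150 mm high. Origin: centre of its underside.
- steel_bowl: Bystander: steel bowl, 120 mm across, 45 mm high. Origin: centre of its underside.
- wipes_tub: Bystander: white tub with green cap, 72 mm in diameter, 100 mm high. Origin: centre of its underside.
- scanner: Bystander: black hand-held scanner lying flat, 125 x 165 x 28 mm. Origin: on the underside, under the middle of its head.

How it is judged (in metres and radians):
On the way, in this order (a step that is already met when the one before it is completed fails the run):
1. the collar is turned to the green locked mark (value of joint lock_collar between 1.11 and 1.29 rad), for 0.2 s.
2. the teal pack lies on the dome, let go, with the collar locked (all of step 1 and horizontal distance between teal_pack and dome_top below 0.018 m and z of teal_pack in the frame of canister between 0.146 and 0.16 m and angle between teal_pack's own z axis and vertical below 0.2 rad and contact force between teal_pack and canister above 0.2 N and contact force between teal_pack and the fingers below 0.1 N), for 0.2 s.
At the end, for the whole second after the job is handed in: The collar reads 1.20 within 0.09 rad (lug at the green mark), and the teal pack rests right way up on the dome, released and still, its centre within 18 mm of the dome's top, tilted less than 0.2 rad, its underside at the height of the dome's top (146 to 160 mm above the bench) (all of step 2 and linear speed of teal_pack below 0.03 m/s and angular speed of teal_pack below 0.4 rad/s); the robot touches nothing.
It fails at once if a bystander is moved more than 40 mm (distance of any of orange_carton, brown_carton, gel_bottle, steel_bowl, wipes_tub, scanner from where it was at the start of the episode above 0.04 m).
It fails at once if the teal pack is dropped or knocked flying (over 0.5 m/s while not in the fingers) (linear speed of teal_pack above 0.5 m/s and contact force between teal_pack and the fingers below 0.1 N).
It also fails if it takes over 59 s, if anything falls off the work surface, if the arm or the gripper's body presses on something with over 40 N, if the wrist force passes 120 N, or if a joint passes its speed limit or range.

## Working session

There is one attempt and no reset: what is moved stays moved. The work goes in short steps, Python scripts to look and compute and a tool call to move; the robot and the scene stay as the last step left them, time stands still between calls to the robot, and variables do not carry over. Pictures are saved under pics/ and viewed, at most 12 in all, crops included, and the job is handed in when it is done.

Besides the shell and the picture viewer there is one more tool, called by a JSON object that holds its "op" and its "data", one argument or row to a line. drive_tool: Moves the arm, as the interface text tells. Its arguments: {"type":"object","properties":{"steps":{"type":"array"}},"required":["steps"]}

```bash
mkdir -p pics; python3 - <<'E'
from station import r
import cv2
s=r.sense();print(s)
for n in("top","side"):
    cv2.imwrite(f"pics/{n}0.png",r.capture(n));p=r.camera_params(n);print(n,p)
E
```

```text
{'time_s': 0.0, 'joints': array([-4.95285739e+01,  2.20917334e+01,  3.79773615e-01, -2.86518118e-02,
       -6.84094131e+01, -1.48158233e+01]), 'joint_velocities': array([ 0.10054201, -0.016369  ,  0.07531824,  0.0096633 , -0.06892885,
        0.02215189]), 'effort': array([ 4.19445987e-04, -3.90667927e+01,  1.87408018e+01,  4.21987206e+00,
        1.09705466e-02, -1.93835481e-04]), 'tcp_pos': array([ 0.27034429, -0.56282455,  0.2115502 ]), 'ee_rot': array([[-9.01492604e-01, -4.32793302e-01, -1.02120424e-03],
       [-4.32794497e-01,  9.01490578e-01,  1.91326815e-03],
       [ 9.25563576e-05,  2.16676866e-03, -9.99997648e-01]]), 'wrist_force': array([-0.02353428, -1.02068403, -1.22353412]), 'moment': array([ 0.02007691,  0.01540447, -0.00542374]), 'gripper_force': 0.0, 'gripper_width': 1.0042975914326748}
top {'camera_matrix': array([[451.91193297,   0.        , 316.20318703],
       [  0.        , 451.91193297, 198.29391849],
       [  0.        ,   0.        ,   1.        ]]), 'extrinsics': array([[ 0.01407994, -0.99984137, -0.01090849,  0.07667516],
       [-0.99239094, -0.01263878, -0.12247642,  0.5658007 ],
       [ 0.12231912,  0.01254995, -0.99241147,  1.2550733 ],
       [ 0.        ,  0.        ,  0.        ,  1.        ]])}
side {'camera_matrix': array([[388.28179417,   0.        , 319.23925507],
       [  0.        , 388.28179417, 208.98267266],
       [  0.        ,   0.        ,   1.        ]]), 'extrinsics': array([[-0.8222198 , -0.56889316, -0.01775306,  0.48436106],
       [-0.27672349,  0.42681513, -0.86096048,  0.20794273],
       [ 0.4973718 , -0.70298607, -0.50836195,  0.9115634 ],
       [ 0.        ,  0.        ,  0.        ,  1.        ]])}
```

View pics/top0.png

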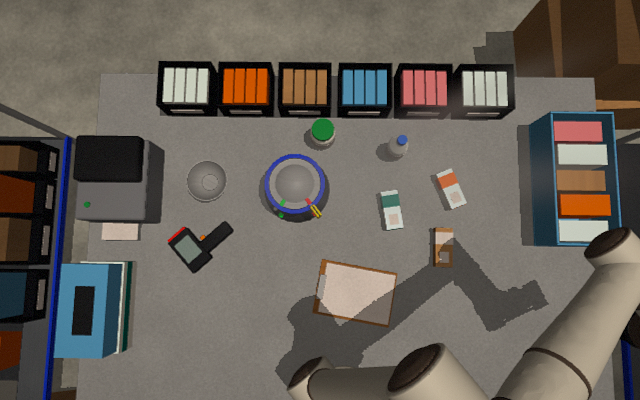

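View pics/side0.png

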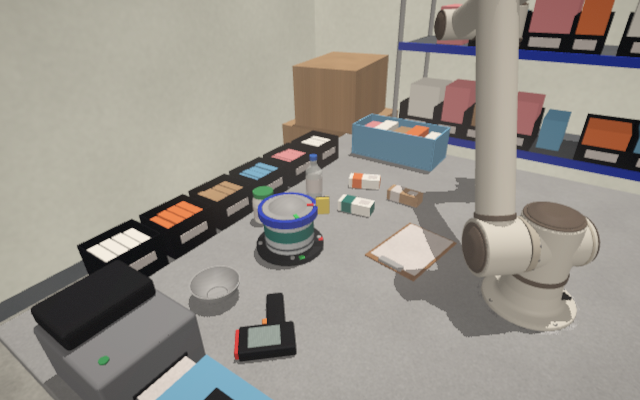

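The top view shows the canister at about (295,184), lug at (315,210), green mark at (281,203), red at (308,202), teal pack at (391,210). The side view agrees. Next I'll segment by colour and turn these into positions.

```bash
cat > h.py <<'E'
from station import r
import cv2, numpy as np
def ray(n,uv,z,P=None):
    P=P or r.camera_params(n);K,E=P["camera_matrix"],P["extrinsics"]
    R,t=E[:3,:3],E[:3,3];c=-R.T@t
    d=(R.T@np.linalg.inv(K)@np.c_[np.atleast_2d(uv),np.ones(len(np.atleast_2d(uv)))].T).T
    return c+d*((np.asarray(z)-c[2])/d[:,2])[:,None]
def proj(n,p,P=None):
    P=P or r.camera_params(n)
    q=(P["extrinsics"][:3,:3]@np.atleast_2d(p).T).T+P["extrinsics"][:3,3]
    q=(P["camera_matrix"]@q.T).T;return q[:,:2]/q[:,2:]
def hsv(im,lo,hi,box):
    m=cv2.inRange(cv2.cvtColor(im,cv2.COLOR_BGR2HSV),lo,hi);k=np.zeros_like(m);a,b,c,d=box;k[b:d,a:c]=m[b:d,a:c];return k
def pts(m): return np.argwhere(m)[:,::-1].astype(float)
E
python3 - <<'E'
from h import *
im=cv2.imread("pics/top0.png");P=r.camera_params("top");box=(255,145,335,225)
b=hsv(im,(108,120,60),(130,255,255),box)
w=ray("top",pts(b),[.13],P)
c,rad=cv2.minEnclosingCircle(w[:,:2].astype(np.float32));print("collar",c,rad)
c=np.array(c)
for nm,lo,hi,z in(("yellow",(22,120,80),(35,255,255),.153),("green",(45,120,60),(80,255,255),.132),("red",(0,130,80),(10,255,255),.132)):
    q=pts(hsv(im,lo,hi,box));w=ray("top",q,[z],P)[:,:2]
    d=w-c;k=np.hypot(*d.T)<.075 if z<.15 else np.hypot(*d.T)>0
    m=d[k].mean(0);print(nm,k.sum(),q[k].mean(0),m,np.hypot(*m),np.degrees(np.arctan2(m[1],m[0])))
bx=(370,180,412,238)
m=hsv(im,(0,0,150),(180,70,255),bx)|hsv(im,(75,60,40),(100,255,255),bx)
w=ray("top",pts(m),[.036],P)[:,:2]*1000
print("pack",m.astype(bool).sum(),cv2.minAreaRect(w.astype(np.float32)))
t=ray("top",pts(hsv(im,(75,60,40),(100,255,255),bx)),[.036],P)[:,:2];print("teal end",t.mean(0))
cv2.imwrite("pics/c1.png",np.hstack([cv2.resize(im[140:240,250:340],None,fx=4.4,fy=4.4,interpolation=2),cv2.resize(im[140:240,365:440],None,fx=4.4,fy=4.4,interpolation=2)]))
E
```

```text
collar (0.5927219390869141, 0.14230689406394958) 0.08070177584886551
yellow 69 [315.73913043 210.79710145] [-0.07507325 -0.05879536] 0.09535662910151438 -141.93290470221146
green 24 [281.91666667 202.41666667] [-0.05204082  0.03103401] 0.060591721971217705 149.19069535949268
red 20 [307.7 200.5] [-0.04607913 -0.03692362] 0.059047778199038475 -141.29449363271468
pack 642 ((536.2320556640625, -130.70855712890625), (109.45790100097656, 48.59903335571289), 9.594822883605957)
teal end [ 0.56148721 -0.12584805]
```

View pics/c1.png

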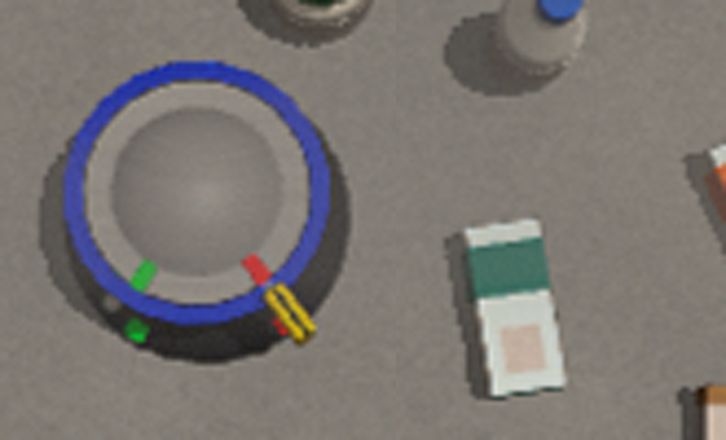

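The crop confirms it: the lug is at the red mark and radii are right (60.6 and 59.0 mm for the marks, 80.7 mm for the collar). The pack measures 109x49 mm at (0.536,-0.131), yaw 9.6°. Now I'll move over the lug.

{"op": "drive_tool", "data": {
  "steps": [0,0,0,-0.025,0.0237,0,1,0,0,0,-0.025,0.0237,0,1,0,0,0,-0.025,0.0237,0,1,0,0,0,-0.025,0.0237,0,1,0,0,0,-0.025,0.0237,0,1,0,0,0,-0.025,0.0237,0,1,0,0,0,-0.025,0.0237,0,1,0,0,0,-0.025,0.0237,0,1,0,0,0,-0.025,0.0237,0,1,0,0,0,-0.025,0.0237,0,1]
}}

```text
time_s: 0.93
tcp_pos: [0.3933, -0.2398, 0.2124]
ee_rot: [[-0.901, -0.433, -0.0], [-0.433, 0.901, 0.0], [0.0, 0.0, -1.0]]
wrist_force: [0.7, 0.6, 0.2]
gripper_width: 1.001
gripper_force: 0.0
```

{"op": "drive_tool", "data": {
  "steps": [0,0,0,-0.025,0.0237,0,1,0,0,0,-0.025,0.0237,0,1,0,0,0,-0.025,0.0237,0,1,0,0,0,-0.025,0.0237,0,1,0,0,0,-0.025,0.0237,0,1,0,0,0,-0.025,0.0237,0,1,0,0,0,-0.025,0.0237,0,1,0,0,0,-0.025,0.0237,0,1,0,0,0,-0.025,0.0237,0,1,0,0,0,-0.025,0.0237,0,1]
}}

```text
time_s: 1.77
tcp_pos: [0.516, 0.0821, 0.2124]
ee_rot: [[-0.901, -0.433, -0.001], [-0.433, 0.901, -0.0], [0.001, 0.0, -1.0]]
wrist_force: [0.1, -0.0, -0.8]
gripper_width: 0.997
gripper_force: 0.0
```

{"op": "drive_tool", "data": {
  "steps": [0,0,-0.075,0,0,0,1,0,0,-0.075,0,0,0,1,0,0,-0.075,0,0,0,1,0,0,0,0,0,0,1,0,0,0,0,0,0,1]
}}

```text
time_s: 2.18
tcp_pos: [0.5158, 0.0804, 0.2123]
ee_rot: [[-0.783, -0.622, -0.001], [-0.622, 0.783, -0.0], [0.001, 0.0, -1.0]]
wrist_force: [0.2, 0.9, 1.0]
gripper_width: 0.998
gripper_force: 0.0
```

```bash
python3 - <<'E'
from h import *
s=r.sense();print(s["time_s"],s["tcp_pos"],s["ee_rot"],s["joints"],s["wrist_force"])
P=r.camera_params("wrist");im=r.capture("wrist");cv2.imwrite("pics/w1.png",im)
print(P["camera_matrix"],proj("wrist",[[.5167,.0819,.153],[.5927,.1423,.152]],P))
E
```

```text
2.1833 [0.51583818 0.08038477 0.21228334] [[-7.83300119e-01 -6.21643213e-01 -7.99523111e-04]
 [-6.21643285e-01  7.83300448e-01 -1.84562795e-04]
 [ 7.40999020e-04  3.52450114e-04 -9.99999663e-01]] [ 2.66741966e+01  1.20493188e+01 -1.38710783e+01 -1.23537702e-02
 -6.41252845e+01 -7.82325605e+01] [0.19401524 0.92858011 1.02718616]
[[299.06948047   0.         315.99614301]
 [  0.         299.06948047 192.69949359]
 [  0.           0.           1.        ]] [[317.51864409 206.31140533]
 [317.34918845 305.63560872]]
```

View pics/w1.png

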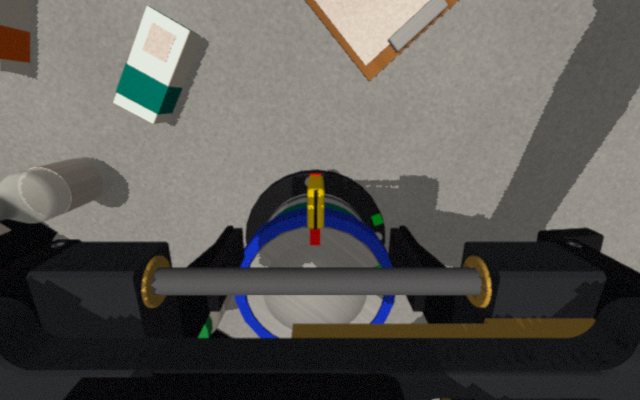

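The wrist view shows the lug at column 316, against 317.5 expected, and the ring centred at about 316, so it lines up. Now I'll descend and grip the lug.

{"op": "drive_tool", "data": {
  "steps": [0,0,0,0,0,0.02,1,0,0,0,0,0,0.02,1,0,0,0,0,0,0.02,1,0,0,0,0,0,0.012,1,0,0,0,0,0,0,0,0,0,0,0,0,0,0,0,0,0,0,0,0,0,0,0,0,0,0,0,0,0,0,0,0,0,0,0,0,0,0,0,0,0,0]
}}

```text
time_s: 3.07
tcp_pos: [0.5165, 0.0806, 0.1415]
ee_rot: [[-0.782, -0.623, 0.001], [-0.623, 0.782, 0.001], [-0.002, -0.0, -1.0]]
wrist_force: [0.2, -0.0, 0.6]
gripper_width: 0.633
gripper_force: 0.0
```

{"op": "drive_tool", "data": {
  "steps": [0,0,0,0,0,0,0,0,0,0,0,0,0,0,0,0,0,0,0,0,0]
}}

```text
time_s: 3.32
tcp_pos: [0.5161, 0.0804, 0.1408]
ee_rot: [[-0.782, -0.623, 0.0], [-0.623, 0.782, 0.0], [-0.0, -0.0, -1.0]]
wrist_force: [0.4, -0.6, 0.9]
gripper_width: 0.403
gripper_force: 0.0
```

{"op": "drive_tool", "data": {
  "steps": [0,0,0,0,0,0,0,0,0,0,0,0,0,0,0,0,0,0,0,0,0,0,0,0,0,0,0,0,0,0,0,0,0,0,0,0,0,0,0,0,0,0]
}}

```text
time_s: 3.82
tcp_pos: [0.5162, 0.0804, 0.1406]
ee_rot: [[-0.782, -0.623, 0.0], [-0.623, 0.782, -0.0], [-0.0, -0.0, -1.0]]
wrist_force: [1.1, -1.2, -0.2]
gripper_width: 0.151
gripper_force: 30.0
```

{"op": "drive_tool", "data": {
  "steps": [0,0,0.06,-0.00018,0.0059,0,0,0,0,0.06,-0.00018,0.0059,0,0,0,0,0.06,-0.00018,0.0059,0,0,0,0,0.06,-0.00018,0.0059,0,0,0,0,0.06,-0.00018,0.0059,0,0,0,0,0,0,0,0,0]
}}

```text
time_s: 4.32
tcp_pos: [0.5016, 0.1065, 0.1406]
ee_rot: [[-0.931, -0.364, 0.001], [-0.364, 0.931, 0.0], [-0.001, 0.0, -1.0]]
wrist_force: [1.0, 0.5, -1.3]
gripper_width: 0.148
gripper_force: 30.0
```

```bash
python3 - <<'E'
from h import *
s=r.sense();d=s["tcp_pos"][:2]-[.5927,.1423];R=s["ee_rot"]
print(np.hypot(*d),np.degrees(np.arctan2(d[1],d[0]))%360,np.degrees(np.arctan2(R[1,0],R[0,0]))%360,s["wrist_force"],s["moment"])
E
```

```text
0.09788214940437293 201.45309465815137 201.3384285592946 [ 0.97139172  0.54078522 -1.26203203] [ 0.32094893 -0.22857435 -0.09821343]
```

{"op": "drive_tool", "data": {
  "steps": [0,0,0.06,-0.00018,0.0059,0,0,0,0,0.06,-0.00018,0.0059,0,0,0,0,0.06,-0.00018,0.0059,0,0,0,0,0.06,-0.00018,0.0059,0,0,0,0,0.06,-0.00018,0.0059,0,0,0,0,0.06,-0.00018,0.0059,0,0,0,0,0.06,-0.00018,0.0059,0,0,0,0,0.06,-0.00018,0.0059,0,0]
}}

```text
time_s: 4.98
tcp_pos: [0.496, 0.1517, 0.1406]
ee_rot: [[-0.994, 0.108, 0.001], [0.108, 0.994, -0.001], [-0.001, -0.001, -1.0]]
wrist_force: [3.7, -3.9, -2.5]
gripper_width: 0.149
gripper_force: 30.0
```

{"op": "drive_tool", "data": {
  "steps": [0,0,0.06,-0.00018,0.0059,0,0,0,0,0.06,-0.00018,0.0059,0,0,0,0,0.06,-0.00018,0.0059,0,0,0,0,0.06,-0.00018,0.0059,0,0,0,0,0.06,-0.00018,0.0059,0,0,0,0,0.06,-0.00018,0.0059,0,0,0,0,0.06,-0.00018,0.0059,0,0,0,0,0,0,0,0,0,0,0,0,0,0,0,0]
}}

```text
time_s: 5.73
tcp_pos: [0.5092, 0.191, 0.1407]
ee_rot: [[-0.865, 0.501, 0.002], [0.501, 0.865, 0.0], [-0.002, 0.001, -1.0]]
wrist_force: [6.0, -2.6, -2.2]
gripper_width: 0.146
gripper_force: 30.0
```

```bash
python3 - <<'E'
from h import *
s=r.sense();d=s["tcp_pos"][:2]-[.5927,.1423];R=s["ee_rot"]
print(np.hypot(*d),np.degrees(np.arctan2(d[1],d[0]))%360,np.degrees(np.arctan2(R[1,0],R[0,0]))%360,s["wrist_force"],s["moment"])
cv2.imwrite("pics/w2.png",r.capture("wrist"))
E
```

```text
0.09668992940569716 149.73567592905263 149.93966972842085 [ 5.98269421 -2.58079875 -2.20190035] [-0.86410696 -1.59819401 -0.04605994]
```

View pics/w2.png

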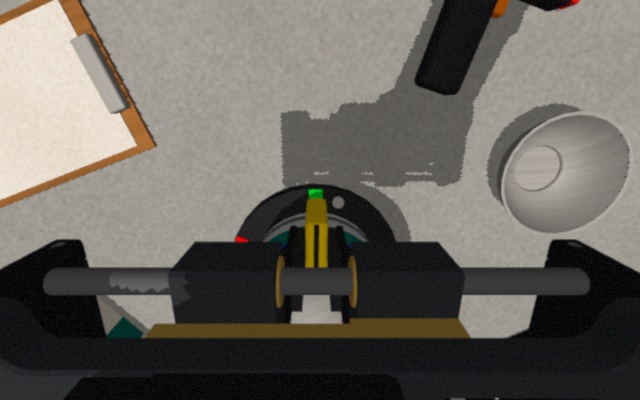

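The green rim mark sits at column 315 with the lug at 316, so the lug points at green. Now I'll release and rise.

{"op": "drive_tool", "data": {
  "steps": [0,0,0,0,0,0,0.6,0,0,0,0,0,0,0.6,0,0,0,0,0,0,0.6,0,0,0,0,0,0,0.6,0,0,0,0,0,0,0.6,0,0,0,0,0,0,0.6,0,0,0,0,0,-0.02,0.8,0,0,0,0,0,-0.03,1,0,0,0,0,0,-0.03,1,0,0,0,0,0,-0.02,1]
}}

```text
time_s: 6.62
tcp_pos: [0.5088, 0.1916, 0.2437]
ee_rot: [[-0.865, 0.502, 0.003], [0.502, 0.865, 0.001], [-0.002, 0.003, -1.0]]
wrist_force: [-0.3, -0.2, 0.3]
gripper_width: 0.815
gripper_force: 0.0
```

```bash
python3 - <<'E'
from h import *
s=r.sense();print(s["time_s"],s["tcp_pos"],s["gripper_width"],s["joints"])
R=s["ee_rot"];print(R,"shift in tool to pack",R.T@(np.array([.5362,-.1307,s["tcp_pos"][2]])-s["tcp_pos"]))
E
```

```text
6.6167 [0.50884748 0.19160556 0.24371328] 0.8153673224866375 [ 3.77541666e+01  1.27684343e+01 -8.29424973e+00  5.10241738e-02
 -6.87355702e+01 -1.57931465e+02]
[[-0.86463217  0.50239464  0.00329219]
 [ 0.50240107  0.8646334   0.00149981]
 [-0.00209304  0.00295079 -0.99999346]] shift in tool to pack [-0.18557653 -0.26493439 -0.00039335]
```

{"op": "drive_tool", "data": {
  "steps": [0,0,0,-0.01856,-0.0265,0,1,0,0,0,-0.01856,-0.0265,0,1,0,0,0,-0.01856,-0.0265,0,1,0,0,0,-0.01856,-0.0265,0,1,0,0,0,-0.01856,-0.0265,0,1,0,0,0,-0.01856,-0.0265,0,1,0,0,0,-0.01856,-0.0265,0,1,0,0,0,-0.01856,-0.0265,0,1,0,0,0,-0.01856,-0.0265,0,1,0,0,0,-0.01856,-0.0265,0,1]
}}

```text
time_s: 7.45
tcp_pos: [0.5349, -0.1326, 0.2408]
ee_rot: [[-0.864, 0.503, 0.0], [0.503, 0.864, 0.0], [-0.0, 0.0, -1.0]]
wrist_force: [1.5, 1.0, 0.2]
gripper_width: 0.997
gripper_force: 0.0
```

{"op": "drive_tool", "data": {
  "steps": [0,0,-0.1157,0,0,0,1,0,0,-0.1157,0,0,0,1,0,0,-0.1157,0,0,0,1,0,0,-0.1157,0,0,0,1,0,0,-0.1157,0,0,0,1,0,0,-0.1157,0,0,0,1,0,0,0,0,0,0,1,0,0,0,0,0,0,1,0,0,0,0,0,0,1]
}}

```text
time_s: 8.2
tcp_pos: [0.5351, -0.1311, 0.2406]
ee_rot: [[-0.986, -0.164, -0.0], [-0.164, 0.986, 0.0], [0.0, 0.0, -1.0]]
wrist_force: [0.3, 0.4, 0.4]
gripper_width: 0.998
gripper_force: 0.0
```

```bash
python3 - <<'E'
from h import *
s=r.sense();R=s["ee_rot"];print(s["time_s"],s["tcp_pos"],np.degrees(np.arctan2(R[1,0],R[0,0]))%360)
P=r.camera_params("wrist");im=r.capture("wrist")
a=np.radians(9.6);u=np.array([np.cos(a),np.sin(a),0]);v=np.array([-u[1],u[0],0])
c=np.array([.5362,-.1307,.036]);q=[c+i*.055*u+j*.024*v for i,j in((1,1),(1,-1),(-1,-1),(-1,1))]
cv2.polylines(im,[proj("wrist",q,P).round().astype(int)],True,(255,0,255),1)
cv2.imwrite("pics/w3.png",im)
top=r.capture("top");cv2.imwrite("pics/t3.png",top)
P=r.camera_params("top");cc=np.array([.5927,.1423])
for nm,lo,hi,z in(("yellow",(22,120,80),(35,255,255),.153),("green",(45,120,60),(80,255,255),.132)):
    q=pts(hsv(top,lo,hi,(255,145,335,235)));w=ray("top",q,[z],P)[:,:2]-cc;w=w[(np.hypot(*w.T)<.075)|(z>.15)]
    m=w.mean(0);print(nm,len(w),np.hypot(*m),np.degrees(np.arctan2(m[1],m[0]))%360)
E
```

```text
8.2 [ 0.53507719 -0.13106536  0.24063082] 189.43961405357166
yellow 65 0.09508241573995045 150.34508131179413
green 11 0.062276383316246235 149.35317374670606
```

View pics/w3.png

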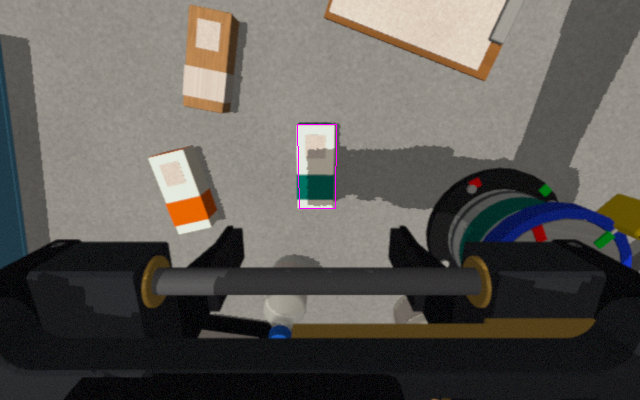

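The predicted outline sits right on the pack at (317,166), and the lug reads about 1.18 rad turned. I'll refine the pack position from this view and check clearance to the bottle.

```bash
python3 - <<'E'
from h import *
s=r.sense();P=r.camera_params("wrist");im=r.capture("wrist");bx=(285,110,350,222)
m=hsv(im,(0,0,165),(180,60,255),bx)|hsv(im,(75,90,30),(100,255,255),bx)|hsv(im,(0,0,115),(180,30,255),(300,140,336,180))
m=cv2.morphologyEx(m,cv2.MORPH_OPEN,np.ones((3,3)));m=cv2.morphologyEx(m,cv2.MORPH_CLOSE,np.ones((9,9)))
w=ray("wrist",pts(m),[.036],P)[:,:2]*1000
print(cv2.minAreaRect(w.astype(np.float32)),s["tcp_pos"])
t=cv2.imread("pics/t3.png")
b=pts(hsv(t,(100,120,50),(125,255,255),(380,130,415,165)));print("cap",b.mean(0),ray("top",[b.mean(0)],[.14]))
E
```

```text
((537.5533447265625, -132.76358032226562), (108.73949432373047, 48.304134368896484), 9.323538780212402) [ 0.53512689 -0.13108786  0.24065331]
cap [402.         139.18461538] [[ 0.71304852 -0.14295494  0.14      ]]
```

{"op": "drive_tool", "data": {
  "steps": [0,0,0,-0.0018,-0.0009,0.033,1,0,0,0,0,0,0.035,1,0,0,0,0,0,0.035,1,0,0,0,0,0,0.035,1,0,0,0,0,0,0.035,1,0,0,0,0,0,0.025,1,0,0,0,0,0,0.0125,1,0,0,0,0,0,0.005,1,0,0,0,0,0,0,1,0,0,0,0,0,0,1]
}}

```text
time_s: 9.18
tcp_pos: [0.5379, -0.1318, 0.0259]
ee_rot: [[-0.986, -0.166, 0.001], [-0.166, 0.986, -0.0], [-0.001, -0.0, -1.0]]
wrist_force: [0.4, -0.2, 0.8]
gripper_width: 1.003
gripper_force: 0.0
```

{"op": "drive_tool", "data": {
  "steps": [0,0,0,0,0,0,0.3,0,0,0,0,0,0,0.3,0,0,0,0,0,0,0.3,0,0,0,0,0,0,0.3,0,0,0,0,0,0,0.3,0,0,0,0,0,0,0.3,0,0,0,0,0,0,0.3,0,0,0,0,0,0,0.3,0,0,0,0,0,0,0.3,0,0,0,0,0,0,0.3]
}}

```text
time_s: 10.02
tcp_pos: [0.5371, -0.1318, 0.0253]
ee_rot: [[-0.986, -0.166, 0.0], [-0.166, 0.986, -0.0], [-0.0, -0.0, -1.0]]
wrist_force: [-0.3, 0.0, 0.6]
gripper_width: 0.526
gripper_force: 30.0
```

{"op": "drive_tool", "data": {
  "steps": [0,0,0,0,0,-0.015,0.3,0,0,0,0,0,-0.03,0.3,0,0,0,0,0,-0.035,0.3,0,0,0,0,0,-0.035,0.3,0,0,0,0,0,-0.035,0.3,0,0,0,0,0,-0.035,0.3,0,0,0,0,0,-0.015,0.3,0,0,0,0,0,0,0.3]
}}

```text
time_s: 10.68
tcp_pos: [0.5395, -0.132, 0.2302]
ee_rot: [[-0.986, -0.167, 0.01], [-0.167, 0.986, -0.001], [-0.01, -0.002, -1.0]]
wrist_force: [0.5, 0.2, -0.2]
gripper_width: 0.303
gripper_force: 0.0
```

{"op": "drive_tool", "data": {
  "steps": [0,0,0,-0.006,0.0157,0,0.3,0,0,0,-0.01,0.0261,0,0.3,0,0,0,-0.011,0.0286,0,0.3,0,0,0,-0.0124,0.0323,0,0.3,0,0,0,-0.0124,0.0323,0,0.3,0,0,0,-0.0124,0.0323,0,0.3,0,0,0,-0.0124,0.0323,0,0.3,0,0,0,-0.011,0.0286,0,0.3,0,0,0,-0.0087,0.0227,0,0.3,0,0,0,-0.004,0.0104,0,0.3]
}}

```text
time_s: 11.52
tcp_pos: [0.5923, 0.1453, 0.2233]
ee_rot: [[-0.986, -0.169, -0.002], [-0.169, 0.986, -0.0], [0.002, -0.0, -1.0]]
wrist_force: [0.7, -0.5, -0.5]
gripper_width: 0.3
gripper_force: 0.0
```

```bash
python3 - <<'E'
from h import *
r.capture("side")
s=r.sense();R=s["ee_rot"];p=s["tcp_pos"];print(s["time_s"],p,np.degrees(np.arctan2(R[1,0],R[0,0]))%360,s["wrist_force"],s["moment"],s["gripper_force"],s["gripper_width"])
zt=p[2]-.0253+.036
def draw(n):
    P=r.camera_params(n);im=r.capture(n)
    u,v=-R[:,0],R[:,1];c=np.array([p[0],p[1],zt]);q=[c+i*.055*u+j*.024*v for i,j in((1,1),(1,-1),(-1,-1),(-1,1))]
    cv2.polylines(im,[proj(n,q,P).round().astype(int)],True,(255,0,255),1)
    a=np.linspace(0,6.28,60)
    for rad,z in((.052,.13),(.0685,.13)):
        cv2.polylines(im,[proj(n,np.c_[.5927+rad*np.cos(a),.1423+rad*np.sin(a),0*a+z],P).round().astype(int)],True,(0,255,255),1)
    return im
w=draw("wrist");t=draw("side")[140:290,200:400];
cv2.imwrite("pics/w4.png",np.hstack([w[100:400,150:490],cv2.resize(t,(400,300),interpolation=2)]))
E
```

```text
11.5667 [0.59260867 0.14579859 0.22323583] 189.7400631605905 [ 1.37133806  0.70965823 -0.29944863] [ 2.55435512e-02 -7.10119509e-02  3.06862554e-07] 0.0 0.298272800784741
```

View pics/w4.png

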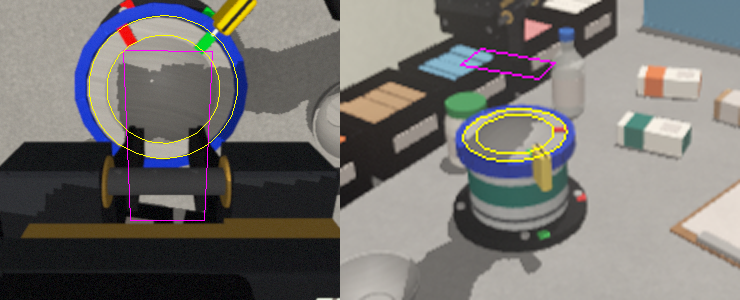

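The pack isn't in the gripper: in the side view it still lies on the bench at about pixel (356,206), and the gripper reads 0 N. The canister and the aim are fine. I'll re-measure the pack.

```bash
python3 - <<'E'
from h import *
im=r.capture("top");P=r.camera_params("top");bx=(365,175,415,240)
m=hsv(im,(0,0,150),(180,70,255),bx)|hsv(im,(75,60,40),(100,255,255),bx)
w=ray("top",pts(m),[.036],P)[:,:2]*1000
print("pack",m.astype(bool).sum(),cv2.minAreaRect(w.astype(np.float32)))
cv2.imwrite("pics/t5.png",np.hstack([cv2.resize(x[165:245,350:430],None,fx=4,fy=4,interpolation=2) for x in (im,cv2.imread("pics/top0.png"))]))
E
```

```text
pack 641 ((527.8917236328125, -122.58792114257812), (110.35697937011719, 49.715782165527344), 10.830347061157227)
```

View pics/t5.png

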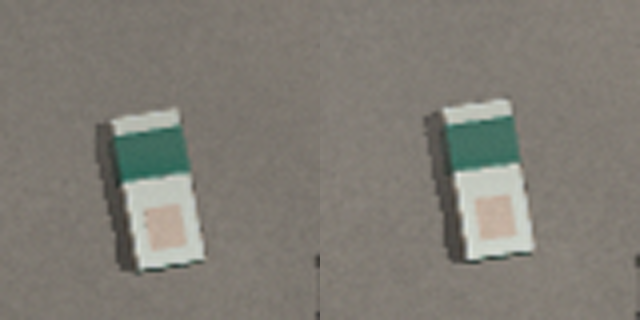

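The pack slipped on lift-off. It lies flat at (0.528,-0.123), yaw 10.8°. I'll go back, grip lower with full closing, and lift gently.

{"op": "drive_tool", "data": {
  "steps": [0,0,-0.018,0.0124,-0.0288,0,0.6,0,0,0,0.0124,-0.0288,0,1,0,0,0,0.0124,-0.0288,0,1,0,0,0,0.0124,-0.0288,0,1,0,0,0,0.0124,-0.0288,0,1,0,0,0,0.0124,-0.0288,0,1,0,0,0,0.0124,-0.0288,0,1,0,0,0,0.0124,-0.0288,0,1,0,0,0,0.0099,-0.0233,0,1]
}}

```text
time_s: 12.47
tcp_pos: [0.5295, -0.1299, 0.2253]
ee_rot: [[-0.983, -0.181, -0.0], [-0.181, 0.983, -0.0], [0.0, -0.0, -1.0]]
wrist_force: [0.1, 1.2, -0.6]
gripper_width: 0.901
gripper_force: 0.0
```

{"op": "drive_tool", "data": {
  "steps": [0,0,0,0,0,0,1,0,0,0,0,0,0,1,0,0,0,0,0,0,1,0,0,0,0,0,0,1]
}}

```text
time_s: 12.8
tcp_pos: [0.5313, -0.1266, 0.2252]
ee_rot: [[-0.983, -0.184, 0.0], [-0.184, 0.983, 0.0], [-0.0, 0.0, -1.0]]
wrist_force: [0.6, 0.4, 0.2]
gripper_width: 0.994
gripper_force: 0.0
```

```bash
python3 - <<'E'
from h import *
s=r.sense();R=s["ee_rot"];p=s["tcp_pos"];print(s["time_s"],p,np.degrees(np.arctan2(R[1,0],R[0,0]))%360)
P=r.camera_params("wrist");im=r.capture("wrist");bx=(270,100,365,232)
m=hsv(im,(0,0,165),(180,60,255),bx)|hsv(im,(75,90,30),(100,255,255),bx)|hsv(im,(0,0,115),(180,30,255),(300,140,336,180))
m=cv2.morphologyEx(m,cv2.MORPH_OPEN,np.ones((3,3)));m=cv2.morphologyEx(m,cv2.MORPH_CLOSE,np.ones((9,9)))
w=ray("wrist",pts(m),[.036],P)[:,:2]*1000
q=cv2.minAreaRect(w.astype(np.float32));print(q)
print("shift",R.T@(np.array([q[0][0]/1e3,q[0][1]/1e3,.021])-p))
E
```

```text
12.8 [ 0.53127034 -0.12658062  0.22515843] 190.5989493829834
((530.0822143554688, -125.3972396850586), (109.4535140991211, 48.09368896484375), 10.015239715576172)
shift [0.0009736  0.00135356 0.20415851]
```

{"op": "drive_tool", "data": {
  "steps": [0,0,0,0.0012,0.0015,0.03,1,0,0,0,0,0,0.035,1,0,0,0,0,0,0.035,1,0,0,0,0,0,0.035,1,0,0,0,0,0,0.035,1,0,0,0,0,0,0.02,1,0,0,0,0,0,0.01,1,0,0,0,0,0,0.004,1,0,0,0,0,0,0,1,0,0,0,0,0,0,1]
}}

```text
time_s: 13.68
tcp_pos: [0.5313, -0.1252, 0.0224]
ee_rot: [[-0.983, -0.185, 0.003], [-0.185, 0.983, -0.0], [-0.003, -0.001, -1.0]]
wrist_force: [-0.0, -0.6, 0.2]
gripper_width: 1.0
gripper_force: 0.0
```

{"op": "drive_tool", "data": {
  "steps": [0,0,0,0,0,0,0,0,0,0,0,0,0,0,0,0,0,0,0,0,0,0,0,0,0,0,0,0,0,0,0,0,0,0,0,0,0,0,0,0,0,0,0,0,0,0,0,0,0,0,0,0,0,0,0,0,0,0,0,0,0,0,0,0,0,0,0,0,0,0]
}}

```text
time_s: 14.52
tcp_pos: [0.5299, -0.1254, 0.0212]
ee_rot: [[-0.983, -0.184, -0.0], [-0.184, 0.983, 0.0], [0.0, 0.0, -1.0]]
wrist_force: [0.4, 0.8, 1.9]
gripper_width: 0.545
gripper_force: 30.0
```

{"op": "drive_tool", "data": {
  "steps": [0,0,0,0,0,0,0,0,0,0,0,0,0,0,0,0,0,0,0,-0.001,0,0,0,0,0,0,-0.003,0]
}}

```text
time_s: 14.85
tcp_pos: [0.5292, -0.1255, 0.0244]
ee_rot: [[-0.983, -0.184, -0.002], [-0.184, 0.983, 0.0], [0.002, 0.0, -1.0]]
wrist_force: [0.8, -0.2, -2.0]
gripper_width: 0.548
gripper_force: 30.0
```

Now the grip reads 47.7 mm wide and carries the pack's weight. I'll lift gently.

{"op": "drive_tool", "data": {
  "steps": [0,0,0,0,0,-0.006,0,0,0,0,0,0,-0.01,0,0,0,0,0,0,-0.014,0,0,0,0,0,0,-0.018,0,0,0,0,0,0,-0.02,0,0,0,0,0,0,-0.02,0,0,0,0,0,0,-0.02,0,0,0,0,0,0,-0.02,0,0,0,0,0,0,-0.02,0,0,0,0,0,0,-0.02,0]
}}

```text
time_s: 15.68
tcp_pos: [0.5296, -0.1255, 0.1951]
ee_rot: [[-0.983, -0.184, 0.001], [-0.184, 0.983, 0.0], [-0.001, -0.0, -1.0]]
wrist_force: [-1.2, -0.5, -2.6]
gripper_width: 0.545
gripper_force: 30.0
```

{"op": "drive_tool", "data": {
  "steps": [0,0,0,0,0,-0.02,0,0,0,0,0,0,-0.012,0,0,0,0,0,0,-0.006,0,0,0,0,0,0,0,0,0,0,0,0,0,0,0]
}}

```text
time_s: 16.1
tcp_pos: [0.5295, -0.1253, 0.231]
ee_rot: [[-0.983, -0.184, -0.0], [-0.184, 0.983, 0.001], [0.0, 0.001, -1.0]]
wrist_force: [0.2, 0.2, -2.4]
gripper_width: 0.547
gripper_force: 30.0
```

```bash
python3 - <<'E'
from h import *
s=r.sense();R=s["ee_rot"];p=s["tcp_pos"];print(s["time_s"],p,R[:,0],s["wrist_force"],s["gripper_width"])
print("to canister",R.T@(np.array([.5935,.1412,p[2]])-p))
E
```

```text
16.1 [ 0.52945481 -0.12534219  0.2309672 ] [-9.82989287e-01 -1.83662776e-01  2.14138182e-04] [ 0.22610666  0.17716897 -2.36725546] 0.5472977792794143
to canister [-1.11909609e-01  2.50245372e-01  1.25067224e-04]
```

{"op": "drive_tool", "data": {
  "steps": [0,0,0,-0.004,0.009,0,0,0,0,0,-0.008,0.018,0,0,0,0,0,-0.01,0.0223,0,0,0,0,0,-0.01,0.0223,0,0,0,0,0,-0.01,0.0223,0,0,0,0,0,-0.01,0.0223,0,0,0,0,0,-0.01,0.0223,0,0,0,0,0,-0.01,0.0223,0,0,0,0,0,-0.01,0.0223,0,0,0,0,0,-0.01,0.0223,0,0]
}}

```text
time_s: 16.93
tcp_pos: [0.5821, 0.0951, 0.2296]
ee_rot: [[-0.983, -0.184, -0.003], [-0.184, 0.983, -0.001], [0.003, -0.0, -1.0]]
wrist_force: [0.5, -0.7, -1.8]
gripper_width: 0.544
gripper_force: 30.0
```

{"op": "drive_tool", "data": {
  "steps": [0,0,0,-0.009,0.0204,0,0,0,0,0,-0.006,0.0134,0,0,0,0,0,-0.0034,0.0078,0,0,0,0,0,-0.0015,0.0033,0,0,0,0,0,0,0,0,0,0,0,0,0,0,0,0,0,0,0,0,0,0,0,0,0,0,0,0,0,0]
}}

```text
time_s: 17.6
tcp_pos: [0.5938, 0.1402, 0.2314]
ee_rot: [[-0.983, -0.183, 0.0], [-0.183, 0.983, -0.0], [-0.0, -0.0, -1.0]]
wrist_force: [-0.1, 0.1, -2.7]
gripper_width: 0.543
gripper_force: 30.0
```

```bash
python3 - <<'E'
from h import *
from scipy.optimize import least_squares
s=r.sense();R=s["ee_rot"];p=s["tcp_pos"];print(s["time_s"],p,R[:,0],s["wrist_force"],s["gripper_width"])
P=r.camera_params("wrist");im=r.capture("wrist").copy()
m=hsv(im,(108,120,60),(130,255,255),(210,80,410,270))
q=pts(m);w=ray("wrist",q,[.13],P)[:,:2]
d=w-[.5935,.1412];a=np.degrees(np.arctan2(d[:,1],d[:,0]));rr=np.hypot(*d.T)
# inner edge: ring top inner radius = .0685 (flange edge), per angle bin; robust
I=[];O=[]
for b in range(-180,180,4):
    k=(a>=b)&(a<b+4)
    if k.sum()>8: I.append(w[k][rr[k].argmin()])
I=np.array(I)
f=least_squares(lambda x:np.hypot(I[:,0]-x[0],I[:,1]-x[1])-x[2],[.5935,.1412,.07],loss="soft_l1",f_scale=.001);print("inner",f.x,len(I),np.abs(f.fun).mean())
u,v=-R[:,0],R[:,1];zu=p[2]-.0212
for z in(zu,zu+.036):
    c=np.array([p[0],p[1],z]);cv2.polylines(im,[proj("wrist",[c+i*.055*u+j*.024*v for i,j in((1,1),(1,-1),(-1,-1),(-1,1))],P).round().astype(int)],True,(255,0,255),1)
for x in I: cv2.circle(im,tuple(proj("wrist",[[*x,.13]],P)[0].round().astype(int)),1,(0,255,255),-1)
sd=r.capture("side")[140:290,200:400]
cv2.imwrite("pics/w6.png",np.hstack([im[60:360,150:490],cv2.resize(sd,(400,300),interpolation=2)]))
E
```

```text
17.6 [0.59377208 0.14015053 0.23137292] [-9.83173307e-01 -1.82675242e-01 -5.91144736e-05] [-0.05765157  0.07114781 -2.67100116] 0.5431504221225515
inner [0.593847   0.13997251 0.06874977] 64 0.0002632002691575063
```

View pics/w6.png

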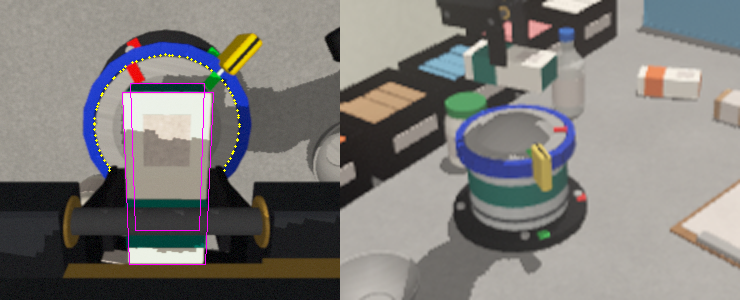

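The wrist fit puts the canister axis at (0.5938,0.1400) with radius 68.75 mm (68.5 nominal), and the TCP is within 0.2 mm of it. The held pack matches its predicted outline. Now I'll lower it.

{"op": "drive_tool", "data": {
  "steps": [0,0,0,0,0,0.006,0,0,0,0,0,0,0.01,0,0,0,0,0,0,0.01,0,0,0,0,0,0,0.01,0,0,0,0,0,0,0.01,0,0,0,0,0,0,0.006,0,0,0,0,0,0,0.003,0,0,0,0,0,0,0,0,0,0,0,0,0,0,0,0,0,0,0,0,0,0]
}}

```text
time_s: 18.53
tcp_pos: [0.5944, 0.1413, 0.1768]
ee_rot: [[-0.983, -0.184, 0.001], [-0.184, 0.983, 0.0], [-0.001, 0.0, -1.0]]
wrist_force: [-0.2, 0.4, -2.1]
gripper_width: 0.547
gripper_force: 30.0
```

{"op": "drive_tool", "data": {
  "steps": [0,0,0,0,0,0.001,0,0,0,0,0,0,0.001,0,0,0,0,0,0,0,0,0,0,0,0,0,0,0,0,0,0,0,0,0,0]
}}

```text
time_s: 18.95
tcp_pos: [0.5939, 0.1412, 0.1743]
ee_rot: [[-0.983, -0.184, 0.0], [-0.184, 0.983, 0.0], [-0.0, 0.0, -1.0]]
wrist_force: [0.2, -0.9, -1.7]
gripper_width: 0.545
gripper_force: 30.0
```

{"op": "drive_tool", "data": {
  "steps": [0,0,0,0,-0.001,0,0,0,0,0,0,0,0.0005,0,0,0,0,0,0,0,0,0,0,0,0,0,0,0]
}}

```text
time_s: 19.28
tcp_pos: [0.5941, 0.1401, 0.1736]
ee_rot: [[-0.983, -0.184, -0.0], [-0.184, 0.983, -0.0], [0.0, -0.0, -1.0]]
wrist_force: [-0.3, 0.0, -1.1]
gripper_width: 0.543
gripper_force: 30.0
```

{"op": "drive_tool", "data": {
  "steps": [0,0,0,0,0,0.0005,0,0,0,0,0,0,0,0,0,0,0,0,0,0,0]
}}

```text
time_s: 19.53
tcp_pos: [0.5941, 0.1402, 0.1732]
ee_rot: [[-0.983, -0.184, 0.0], [-0.184, 0.983, -0.0], [-0.0, -0.0, -1.0]]
wrist_force: [0.2, 0.5, -1.7]
gripper_width: 0.541
gripper_force: 30.0
```

{"op": "drive_tool", "data": {
  "steps": [0,0,0,0,0,0.0005,0,0,0,0,0,0,0,0,0,0,0,0,0,0,0]
}}

```text
time_s: 19.78
tcp_pos: [0.5943, 0.1402, 0.173]
ee_rot: [[-0.983, -0.184, 0.001], [-0.184, 0.983, 0.0], [-0.001, -0.0, -1.0]]
wrist_force: [-0.6, -0.4, 0.3]
gripper_width: 0.545
gripper_force: 30.0
```

{"op": "drive_tool", "data": {
  "steps": [0,0,0,0,0,0.0003,0,0,0,0,0,0,0,0,0,0,0,0,0,0,0]
}}

```text
time_s: 20.03
tcp_pos: [0.5943, 0.1402, 0.1729]
ee_rot: [[-0.983, -0.184, 0.001], [-0.184, 0.983, 0.0], [-0.001, -0.0, -1.0]]
wrist_force: [-0.6, -0.1, 2.1]
gripper_width: 0.549
gripper_force: 30.0
```

Contact: fz went from -2 to +2 N. I'll open slowly.

{"op": "drive_tool", "data": {
  "steps": [0,0,0,0,0,0,0.55,0,0,0,0,0,0,0.57,0,0,0,0,0,0,0.59,0,0,0,0,0,0,0.61,0,0,0,0,0,0,0.63,0,0,0,0,0,0,0.65,0,0,0,0,0,0,0.65,0,0,0,0,0,0,0.65,0,0,0,0,0,0,0.65,0,0,0,0,0,0,0.65]
}}

```text
time_s: 20.87
tcp_pos: [0.5941, 0.1402, 0.1723]
ee_rot: [[-0.983, -0.184, -0.0], [-0.184, 0.983, -0.0], [0.0, 0.0, -1.0]]
wrist_force: [-0.5, 0.2, 0.7]
gripper_width: 0.649
gripper_force: 0.0
```

```bash
python3 - <<'E'
from h import *
im=r.capture("wrist");sd=r.capture("side")[140:290,200:400]
cv2.imwrite("pics/w7.png",np.hstack([im[60:360,150:490],cv2.resize(sd,(400,300),interpolation=2)]))
E
```

```text
(no output)
```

View pics/w7.png

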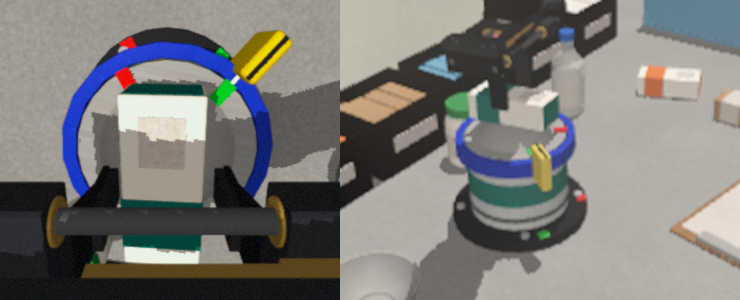

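The pack rests level on the dome and the fingers are clear. I'll open further and rise straight up.

{"op": "drive_tool", "data": {
  "steps": [0,0,0,0,0,0,0.7,0,0,0,0,0,0,0.75,0,0,0,0,0,0,0.8,0,0,0,0,0,0,0.85,0,0,0,0,0,0,0.85,0,0,0,0,0,-0.003,0.85,0,0,0,0,0,-0.006,0.85,0,0,0,0,0,-0.01,0.85,0,0,0,0,0,-0.015,0.85,0,0,0,0,0,-0.02,0.85]
}}

```text
time_s: 21.8
tcp_pos: [0.5936, 0.14, 0.2267]
ee_rot: [[-0.983, -0.184, -0.002], [-0.184, 0.983, -0.001], [0.002, -0.0, -1.0]]
wrist_force: [-0.5, 0.5, 0.2]
gripper_width: 0.851
gripper_force: 0.0
```

{"op": "drive_tool", "data": {
  "steps": [0,0,0,0,0,-0.02,0.85,0,0,0,0,0,-0.02,0.85,0,0,0,0,0,-0.02,0.85,0,0,0,0,0,-0.02,0.85,0,0,0,0,0,-0.01,0.85,0,0,0,0,0,0,0.85,0,0,0,0,0,0,0.85,0,0,0,0,0,0,0.85,0,0,0,0,0,0,0.85,0,0,0,0,0,0,0.85]
}}

```text
time_s: 22.63
tcp_pos: [0.5937, 0.14, 0.3149]
ee_rot: [[-0.983, -0.184, -0.002], [-0.184, 0.983, -0.001], [0.003, -0.001, -1.0]]
wrist_force: [-0.6, 0.3, -0.2]
gripper_width: 0.851
gripper_force: 0.0
```

```bash
python3 - <<'E'
from h import *
P=r.camera_params("wrist");im=r.capture("wrist");s=r.sense();print(s["time_s"],s["tcp_pos"],s["wrist_force"])
sd=r.capture("side")[140:290,200:400]
cv2.imwrite("pics/w8.png",np.hstack([im[60:360,150:490],cv2.resize(sd,(400,300),interpolation=2)]))
E
```

```text
22.6833 [0.59380421 0.14005291 0.31520974] [ 0.65257494  0.05187632 -0.47690293]
```

View pics/w8.png

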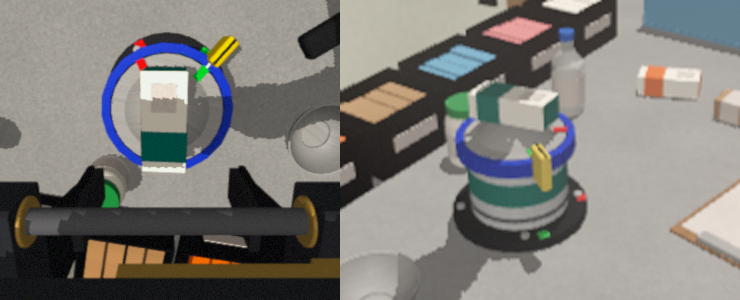

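The pack sits centred and level on the dome, and the lug's white line meets the green mark. Handing in.

```bash
python3 -c "
from station import r
print(r.finish_job())"
```

```text
the job is handed in; nothing more can be done
None
```

The job is handed in at about 23 s of the 59 s allowed, with no verdict returned: the collar's lug is at the green mark (about 1.18 rad by camera). The teal pack looked centred and level on the dome with the gripper clear, after slipping once on the first lift, which moved it about 1 cm on the bench.

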